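Open a quarter-turn access panel and fit the battery module

ROBOT

A 6-joint arm with a two-finger parallel gripper is mounted at the origin on a cart in front of the work surface, level with it; the furniture and walls round the work are solid. World frame = base frame: x ahead of the robot, y to its left, z up, the work surface at z = 0. Lengths are in m, angles in rad, forces in N, time in s.
With the tool pointing down it reaches from about 0.35 to 0.95 m from the base axis. Payload 17.4 kg.
Tool frame: the origin (TCP) lies at the very end of the fingers, on their centre line; the grasp point (between the pads) lies 19 mm behind it (r.grasp_offset is the distance from the TCP to the grasp point, in m); z points along the fingers, y is the line along which they close (so a half turn about z gives the same grasp; the last joint's range is limited). The gripper opens to 93 mm and grips with 3 to 60 N. Pads are 15 mm wide; open, the fingers measure 128 mm over their backs; the gripper's body (75 mm by 188 mm) begins 65 mm behind the grasp point.
Start: joints at [1.29, 0.116, 1.442, -0, 1.584, -0.038], TCP at [0.162, 0.655, 0.219] pointing down, gripper open.
Joint ranges: [-2.83, 2.83], [-0.83, 2.19], [0.07, 2.5], [-1.14, 4.28], [0.01, 3], [-2.97, 2.97]. Speed limits (rad/s): [1.89, 1.89, 2.22, 3.14, 3.14, 3.14].

INTERFACE

Orientations are given as a unit quaternion [w, x, y, z].
In Python, from station import r gives the robot as it stands.
- The arm moves only by the shell command python3 inch.py [OPENING] [FORCE], which reads ROWS from standard input. ROWS is a JSON list of rows, 1 to 8 of them, each an object with the fields d (a list: dx, dy, dz in m), rz (a turn about the tool's z in rad); a field left out counts as zero; each row shifts and turns the commanded pose from where the row before left it, along the tool's axes as they then stand; what a row does not reach is not made up. A row lasts 1/8 s, in which the tool goes at most 0.0625 m and 0.188 rad, less where a joint would pass 70% of its speed; a pose out of reach is approached as far as the arm can. OPENING is the finger opening in m, set as the command begins (- or left out keeps the last). The fingers move at their own pace and stop on an object; FORCE is the grip in N (left out, the last holds). Time passes only in rows, so rows that do not move let the fingers close. It prints the time, the measured TCP pose, the force, the opening and the grip force at its end. Input that does not fit is refused with a message, and nothing moves.
- r.get_state(): the state, without advancing time (a new reading comes with each control period).
- r.camera(name): name is "scene" or "top" or "wrist"; returns the picture (480x640x3 uint8, red, green, blue); there is no depth.
- r.get_calibration(name): a dict with "K" (3x3 intrinsics, pixels), "R" (3x3) and "t" (3): a world point X has camera coordinates R X + t. Camera axes: x right, y down, z forward; pixel columns grow to the right and rows downward; lengths in m; the calibration is good to about 2 mm. The wrist camera is an equidistant fisheye: a pixel r from the principal point sees the ray r / f radians off the axis. A picture is of the moment at which its call begins: read the wrist's pose just before it. get_calibration takes no time and is no camera call; for the wrist camera it gives the pose at the moment of the call.
- r.job_done(): hands the job in; it is judged then, once.
The state is a dict: "time_s": time; "qpos": joint angles; "qd": joint speeds; "effort": joint torques, N m; "position": TCP position; "orientation": TCP orientation; "force": force on the tool from outside, world axes, zero at the start; "wrist_torque": the same for the moment, N m; "gripper_width": finger opening in m; "grasp_force": force on a finger pad.
Only numpy, scipy, OpenCV 4.12 (cv2) and the standard library are available. Lean on these libraries where they do the work, as an engineer would, in place of code of your own. Each camera call takes 0.05 s, during which the arm holds its last target. There are 200 camera calls.

TASK

Turn both quarter-turn fasteners on the instrument's access panel to unlocked, then swing the panel up until it stands open past upright. Lift the battery module out of its charging cradle, stand it on the bench and let go, then take it again another way and lower it gently, without dropping it, fully home into the bay inside the instrument. Leave the panel standing open and the loose things on the bench where they are.

Things in the scene. Friction and masses are not known exactly. Their poses are not given: they have to be found in the camera images.
- case: Grey sheet-metal instrument case, 170 (x) by 200 (y) by 80 mm high, fixed to the bench. Origin at the centre of its underside, z up, x towards its hinge side (to the robot's left), y towards its display side (to the robot). Its whole top is the access panel. Walls 4 mm thick, rim 76 mm high. A shelf at the back of the bench begins 0.67 m ahead of the robot, 0.24 to 0.29 m above the bench.
- panel (a joint): Bare metal access panel, the case's whole top, 170 by 200 by 4 mm, 0.3 kg (top face 80 mm above the bench when closed), hinged along the case's upper left edge as the robot sees it; rad, 0 closed, grows as its right edge swings up, 1.571 upright, stop at 1.83. Its stiff hinge (0.5 N m friction) keeps it where it is left. Locked cams under its right edge hold it shut.
- panel_hinge (a point): Point on the hinge axis, midway along it, fixed to the case at [85, 0, 78] mm of the case frame; the axis runs along the case's y.
- panel_handle (a point): Middle of the round steel handle bar on the panel: 10 mm thick, along the case's y, 54 mm between its posts' axes, its axis 33 mm above the panel's face; 140 mm from the hinge axis (along the case's -x) and 35 mm above it when closed. Axes turn with the panel. The bar can turn between the fingers as the panel swings.
- bay (a point): Centre of the bay's floor in the case, 6 mm above the bench; axes as the case's. The bay is 50 (x) by 70 mm (y), between two 47 mm high guide walls along y (no finger room beside the module) and four corner lips at its ends, which leave a 34 mm gap in the middle of each end for a finger. Beyond the ends 40 mm are free.
- module: Loose grey battery module, a block 44 (x) by 64 (y) by 40 mm high, 0.22 kg. Origin at the centre of its underside, z up. Either way round is right. It starts upright in the cradle.
- cradle: Fixed black charging cradle, base 70 (x) by 94 (y) by 8 mm, origin below its centre. A cheek 9 mm thick, 44 mm wide, 54 mm high stands at each end in y; the module stands on the base between them, y along the cradle's y (3 mm play), so there it can be gripped only across its width. Ribs 3 mm high run 25 to 28 mm from the middle. The bench before it is clear, left of the stack of cards.
- solder_spool: Loose spool, 60 mm diameter, 46 mm high, a bystander between case and cradle. Origin under its centre.
- braid: Loose flat reel, 40 by 46 by 10 mm, a bystander near the front edge.
- paste_tin: Loose round tin, 44 mm diameter, 24 mm high, a bystander behind the cradle.
- drive: Loose flat drive, 70 by 100 by 9 mm, a bystander left of the case.
- cam_near (a joint): Turn of the quarter-turn fastener nearer the robot, in rad: 0 locked (wing square to the hinge, along the case's x), 1.571 unlocked (wing along the case's y, at its stop); unlocks anticlockwise seen from above. Free of the case's lip from about 1.3. Stiff (0.06 N m), stays where it is left.
- cam_near_grip (a point): Centre of the near fastener's black wing, on its axis: wing 10 mm thick, 36 mm long, from 5 to 25 mm above the panel's face; this point is 18 mm above the face. Axes turn with the wing, x along it. 140 mm from the hinge axis, 65 mm from the handle's middle towards the robot. Below the wing is a 26 mm round hub, 7 mm high.
- cam_far (a joint): As cam_near, for the fastener farther from the robot; it also unlocks anticlockwise.
- cam_far_grip (a point): As cam_near_grip, on the far fastener, 65 mm beyond the handle's middle.

How it is judged:
On the way, in this order (a step that is already met when the one before it is completed fails the run):
1. both fasteners turned to unlocked (at least 1.35 rad) while the panel is still closed (value of joint each of cam_near, cam_far above 1.35 rad and value of joint panel below 0.06 rad), for 0.2 s.
2. panel swung open past upright (more than 1.58 rad) (value of joint panel above 1.58 rad), for 0.2 s.
3. module standing upright on the bench out of the cradle, let go (height (world z) of module below 0.004 m and angle between module's own z axis and vertical below 0.1 rad and horizontal distance between module and cradle above 0.05 m and contact force between the fingers and module below 0.05 N and linear speed of module below 0.02 m/s), for 0.3 s.
At the end, for the whole second after the job is handed in: The panel stands open past upright (more than 1.58 rad); the module stands upright (within 0.06 rad) on the floor of the bay (within 4 mm in height, 7 mm in plan, 0.15 rad in yaw, either way round), at rest (value of joint panel above 1.58 rad and z of module in the frame of bay between -0.004 and 0.004 m and horizontal distance between module and bay below 0.007 m and angle between module's own z axis and vertical below 0.06 rad and angle between the y axis of module and the y axis of bay, either way round below 0.15 rad and linear speed of module below 0.02 m/s); the robot touches nothing.
It fails at once if the panel forced up while a fastener is still locked (value of joint panel between 0.12 and 0.6 rad and value of joint any of cam_near, cam_far below 1 rad).
It fails at once if a loose bystander moved by more than 3 cm (distance of any of solder_spool, braid, paste_tin, drive from where it was at the start of the episode above 0.03 m).
It fails at once if the module dropped into the bay (falling faster than 0.3 m/s inside it) (horizontal distance between module and bay below 0.03 m and z of module in the frame of bay below 0.03 m and linear speed of module above 0.3 m/s).
It also fails if it takes over 72 s, if anything falls off the work surface, if the arm or the gripper's body presses on something with over 40 N, if the wrist force passes 120 N, or if a joint passes its speed limit or range.

## Working session

There is one attempt and no reset: what is moved stays moved. The work goes in short steps, Python scripts to look and compute and a shell command to move; the robot and the scene stay as the last step left them, time stands still between calls to the robot, and variables do not carry over. Pictures are saved under pics/ and viewed, at most 13 in all, crops included, and the job is handed in when it is done.

```bash
ls; mkdir -p pics; python3 - <<'E'
from station import r
import cv2,numpy as np
np.set_printoptions(precision=4,suppress=True)
for n in("top","scene"):
    im=r.camera(n); cv2.imwrite(f"pics/{n}0.png",im[:,:,::-1]); c=r.get_calibration(n); print(n,c)
print(r.get_state())
E
```

```text
inch.py
pics
station.py
top {'K': array([[548.559 ,   0.    , 334.8684],
       [  0.    , 548.559 , 242.3963],
       [  0.    ,   0.    ,   1.    ]]), 'R': array([[-0.0076, -0.9999,  0.0129],
       [-0.9885,  0.0056, -0.1512],
       [ 0.1511, -0.0139, -0.9884]]), 't': array([0.0933, 0.526 , 1.2836])}
scene {'K': array([[441.2399,   0.    , 314.6832],
       [  0.    , 441.2399, 234.8705],
       [  0.    ,   0.    ,   1.    ]]), 'R': array([[ 0.5973, -0.8019, -0.0128],
       [-0.5986, -0.4351, -0.6726],
       [ 0.5338,  0.4094, -0.7399]]), 't': array([-0.2201,  0.4304,  0.6091])}
{'time_s': 0.1, 'qpos': array([ 1.2902,  0.1164,  1.4422, -0.    ,  1.584 , -0.0378]), 'qd': array([-0.0016,  0.0002, -0.0025, -0.0011, -0.0024,  0.0011]), 'effort': array([  0.0015, -72.2904, -62.3849,   0.0782,   0.0231,  -0.    ]), 'position': array([0.1623, 0.655 , 0.218 ]), 'orientation': array([-0.0001,  0.1211,  0.9926, -0.0005]), 'force': array([-0.1762, -0.2782,  0.0029]), 'wrist_torque': array([-0.0164, -0.0205, -0.0434]), 'grasp_force': 0.0, 'gripper_width': 0.09268230492492247}
```
View pics/top0.png

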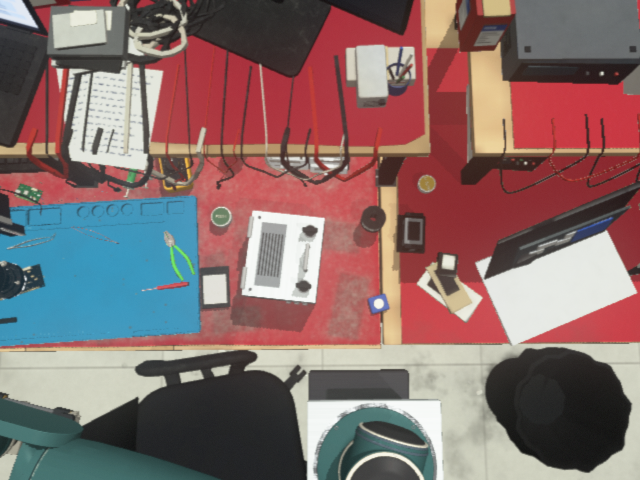

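View pics/scene0.png

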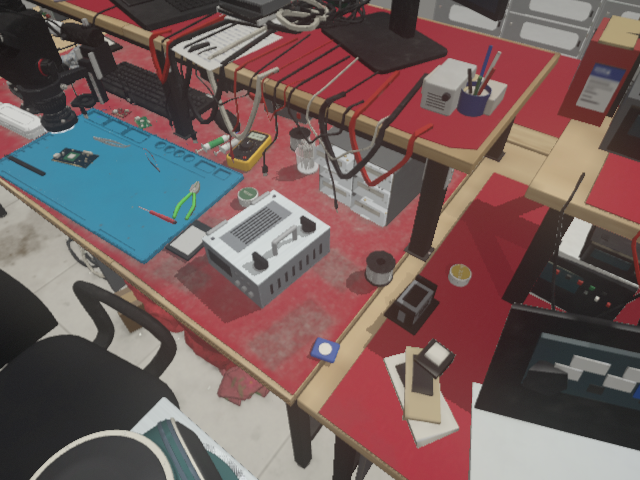

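Top view: the case is at about (283,257) with its black wings at (309,230) and (302,287). The cradle is at (411,232), the spool at (373,219) and the braid at (378,302).

```bash
cat > h.py <<'E'
from station import r
import cv2,numpy as np
np.set_printoptions(precision=4,suppress=True)
C={n:r.get_calibration(n) for n in("top","scene")}
def ray(n,uv):
    c=C[n]; d=c["R"].T@np.linalg.solve(c["K"],[uv[0],uv[1],1.]); return -c["R"].T@c["t"],d
def plane(n,uv,z):
    o,d=ray(n,uv); return o+d*(z-o[2])/d[2]
def tri(a,b):
    A=[];B=[]
    for n,uv in(("top",a),("scene",b)):
        o,d=ray(n,uv); d/=np.linalg.norm(d); P=np.eye(3)-np.outer(d,d); A.append(P);B.append(P@o)
    return np.linalg.lstsq(np.vstack(A),np.hstack(B),rcond=None)[0]
E
python3 - <<'E'
from h import *
im=cv2.imread("pics/top0.png")
cv2.imwrite("pics/t1.png",cv2.resize(im[195:315,235:435],None,fx=4,fy=4,interpolation=cv2.INTER_CUBIC))
s=cv2.imread("pics/scene0.png")
cv2.imwrite("pics/s1.png",cv2.resize(s[185:335,195:445],None,fx=3.2,fy=3.2,interpolation=cv2.INTER_CUBIC))
E
```

View pics/t1.png

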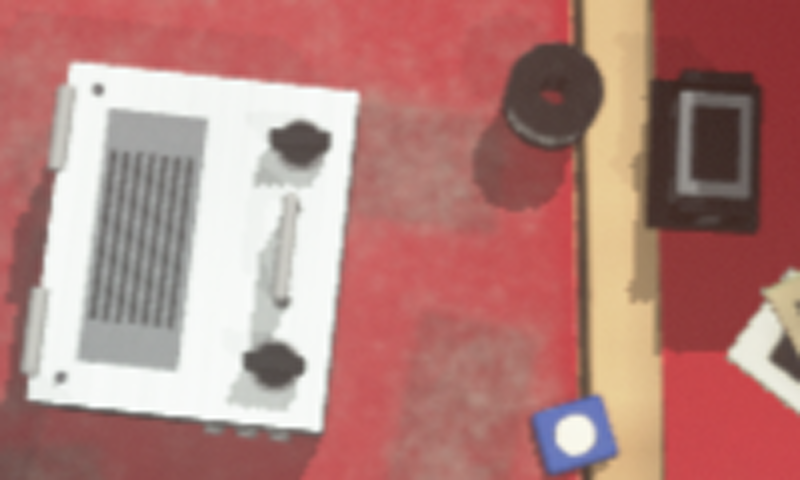

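View pics/s1.png

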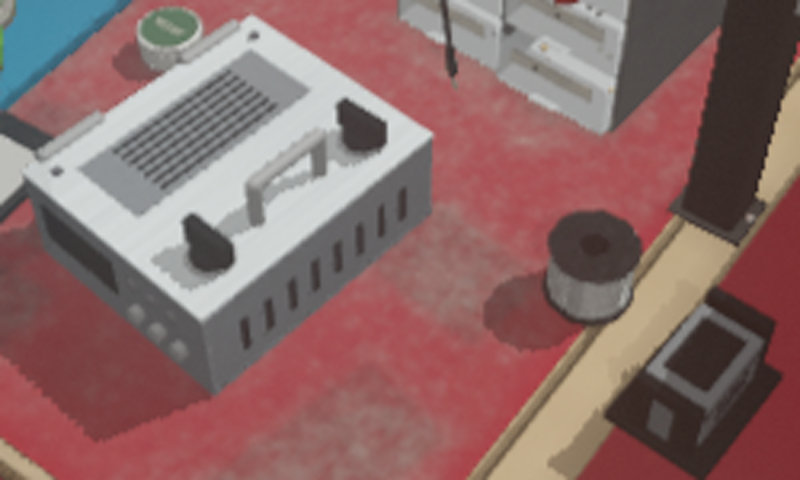

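The crops show the panel corners (t1 pixels 71,63 / 359,93 / 322,433 / 27,401), the wings at (300,143) and (274,365), and the grey module top near (713,144).

```bash
python3 - <<'E'
from h import *
im=cv2.imread("pics/top0.png"); hsv=cv2.cvtColor(im,cv2.COLOR_BGR2HSV)
m=((hsv[:,:,1]<60)&(hsv[:,:,2]>90)).astype(np.uint8)
def rect(x0,y0,x1,y1,m,z):
    k=np.zeros_like(m);k[y0:y1,x0:x1]=m[y0:y1,x0:x1]
    c=max(cv2.findContours(k,0,2)[0],key=cv2.contourArea); b=cv2.boxPoints(cv2.minAreaRect(cv2.convexHull(c)))
    P=np.array([plane("top",p,z) for p in b]); print("box",b.tolist()); print(P.mean(0),[np.linalg.norm(P[i]-P[i-1]).round(4) for i in range(4)],[np.degrees(np.arctan2(*(P[i]-P[i-1])[[1,0]])).round(2) for i in range(4)])
    return P
rect(253,205,330,310,m,.08)
f=lambda x,y:(235+x/4,195+y/4)
P=np.array([plane("top",f(*p),.08) for p in[(71,63),(359,93),(322,433),(27,401)]])
print("hand",P,P.mean(0),[np.linalg.norm(P[i]-P[i-1]).round(4) for i in range(4)],[np.degrees(np.arctan2(*(P[i]-P[i-1])[[1,0]])).round(2) for i in range(4)])
P=np.array([plane("top",f(*p),.048) for p in[(680,90),(755,95),(748,198),(675,193)]])
print("mod",P,P.mean(0),[np.linalg.norm(P[i]-P[i-1]).round(4) for i in range(4)],[np.degrees(np.arctan2(*(P[i]-P[i-1])[[1,0]])).round(2) for i in range(4)])
g=lambda x,y:(195+x/3.2,185+y/3.2)
S=[(250,15),(434,135),(208,320),(25,172)]
T=[(71,63),(359,93),(322,433),(27,401)]
for a,b in zip(T,S): print("tri",tri(f(*a),g(*b)))
for a,b in [((680,90),(700,305)),((755,95),(765,345)),((748,198),(707,405)),((675,193),(648,366))]: print("trimod",tri(f(*a),g(*b)))
print("wing/handle",plane("top",f(300,143),.098),plane("top",f(274,365),.098),plane("top",f(287,248),.113))
for n,p,z in(("spool",(555,93),.046),("braid",(576,435),.01)):print(n,plane("top",f(*p),z))
print("shelf/cards",plane("top",f(730,350),.0))
E
```

```text
box [[243.7139892578125, 298.2887268066406], [253.12982177734375, 209.77978515625], [324.87109375, 217.41183471679688], [315.45526123046875, 305.9207763671875]]
[0.486  0.2081 0.08  ] [np.float64(0.1657), np.float64(0.2082), np.float64(0.1698), np.float64(0.2081)] [np.float64(83.56), np.float64(-5.09), np.float64(-96.47), np.float64(173.76)]
hand [[0.5968 0.2831 0.08  ]
 [0.5779 0.1138 0.08  ]
 [0.3792 0.136  0.08  ]
 [0.3987 0.3053 0.08  ]] [0.4882 0.2095 0.08  ] [np.float64(0.1993), np.float64(0.1704), np.float64(0.2), np.float64(0.1705)] [np.float64(-6.41), np.float64(-96.35), np.float64(173.63), np.float64(83.44)]
mod [[ 0.5852 -0.08    0.048 ]
 [ 0.5819 -0.1253  0.048 ]
 [ 0.519  -0.1191  0.048 ]
 [ 0.5222 -0.0753  0.048 ]] [ 0.5521 -0.0999  0.048 ] [np.float64(0.0631), np.float64(0.0454), np.float64(0.0632), np.float64(0.0439)] [np.float64(-4.27), np.float64(-94.17), np.float64(174.34), np.float64(85.72)]
tri [0.5972 0.2843 0.0752]
tri [0.5788 0.114  0.0746]
tri [0.3806 0.1351 0.0763]
tri [0.3998 0.3057 0.0743]
trimod [ 0.5865 -0.0805  0.0384]
trimod [ 0.583  -0.1259  0.0386]
trimod [ 0.5188 -0.1188  0.0478]
trimod [ 0.5235 -0.0768  0.0443]
wing/handle [0.5451 0.1479 0.098 ] [0.4171 0.1628 0.098 ] [0.4822 0.1548 0.113 ]
spool [ 0.5841 -0.0046  0.046 ]
braid [ 0.3798 -0.0166  0.01  ]
shelf/cards [ 0.4316 -0.1134  0.    ]
```

```bash
cat > go.py <<'E'
# go.py x y z yaw_y_deg : distance to target in present tool axes
import sys
from h import *
from scipy.spatial.transform import Rotation as Ro
s=r.get_state(); q=s["orientation"]; R=Ro.from_quat([q[1],q[2],q[3],q[0]]).as_matrix()
p=s["position"]; yaw=np.arctan2(R[1,1],R[0,1])
t=np.array([float(v) for v in sys.argv[1:4]]); dt=(np.radians(float(sys.argv[4]))-yaw+np.pi)%(2*np.pi)-np.pi
print("t",s["time_s"],"p",p,"yaw",np.degrees(yaw).round(2),"F",s["force"],"w",round(s["gripper_width"],4)); print("d tool",R.T@(t-p),"turn",-dt)
E
echo '[{"rz": 0.18}, {"rz": 0.18}, {"rz": 0.18}, {"rz": 0.18}, {"rz": 0.18}, {"rz": 0.18}, {"rz": 0.18}, {"rz": 0.18}]' | python3 inch.py .022 20; python3 go.py .4174 .1621 .14 -6.4
```

```text
time_s: 1.1
position: [0.1622, 0.6551, 0.2182]
orientation: [0.0, 0.748, 0.664, -0.0]
force: [0.5, -0.6, -0.5]
gripper_width: 0.0232
grasp_force: 0.0
t 1.1 p [0.1622 0.6551 0.2182] yaw -6.76 F [ 0.5089 -0.6383 -0.5253] w 0.0232
d tool [-0.4595  0.3114  0.0785] turn -0.006231398150896794
```

```bash
echo '[{"d": [-0.046, 0.031, 0.007]}, {"d": [-0.046, 0.031, 0.007]}, {"d": [-0.046, 0.031, 0.007]}, {"d": [-0.046, 0.031, 0.007]}, {"d": [-0.046, 0.031, 0.008]}, {"d": [-0.046, 0.031, 0.008]}, {"d": [-0.046, 0.031, 0.008]}, {"d": [-0.046, 0.031, 0.008]}]' | python3 inch.py >/dev/null; echo '[{"d": [-0.046, 0.031, 0.009]}, {"d": [-0.046, 0.032, 0.009]}, {}, {}]' | python3 inch.py; python3 go.py .4174 .1621 .091 -6.4
python3 - <<'E'
from h import *
im=r.camera("wrist"); cv2.imwrite("pics/w1.png",im[:,:,::-1])
c=r.get_calibration("wrist"); print(c)
for p in[(.4174,.1621,.105),(.482,.1548,.118),(.5466,.1475,.105)]:
    q=c["R"]@np.array(p)+c["t"]; th=np.arctan2(np.hypot(*q[:2]),q[2]); u=q[:2]/np.hypot(*q[:2])*th*c["K"][0,0]+c["K"][:2,2]; print(u)
E
```

```text
time_s: 2.6
position: [0.4198, 0.1635, 0.1406]
orientation: [-0.0, 0.746, 0.666, -0.0]
force: [-0.7, 0.1, 0.6]
gripper_width: 0.0221
grasp_force: 0.0
t 2.6 p [0.4198 0.1635 0.1406] yaw -6.46 F [-0.6815  0.1266  0.648 ] w 0.0221
d tool [-0.0016 -0.0022  0.0496] turn -0.0010233162114592353
{'K': array([[371.6483,   0.    , 329.2802],
       [  0.    , 371.6483, 240.8099],
       [  0.    ,   0.    ,   1.    ]]), 'R': array([[ 0.9938, -0.1114,  0.    ],
       [-0.1076, -0.9604,  0.257 ],
       [-0.0286, -0.2554, -0.9664]]), 't': array([-0.3999,  0.1925,  0.3688])}
[323.8955 273.4819]
[439.6443 280.5039]
[527.7713 270.4958]
```

View pics/w1.png

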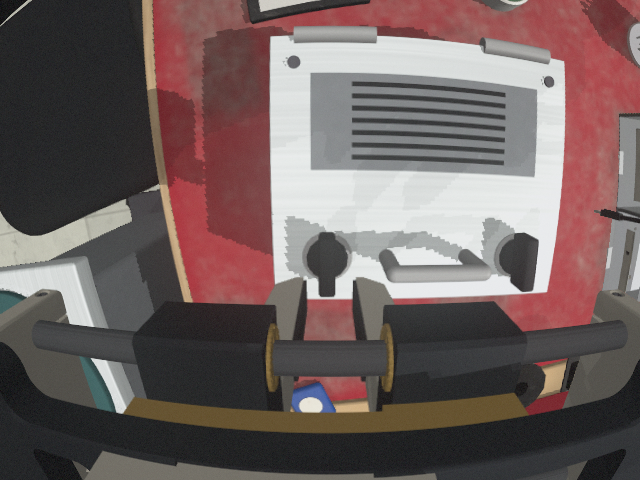

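The wrist view shows the near wing at (327,265), the handle bar middle at (438,272), the far wing at (525,262) and the fingertips near (300,280) and (357,280). I predicted about 8 px lower, so I check this against the fingertips.

```bash
cat >> h.py <<'E'
def wproj(c,p):
    q=c["R"]@np.array(p)+c["t"]; h=np.hypot(*q[:2]); return q[:2]/h*np.arctan2(h,q[2])*c["K"][0,0]+c["K"][:2,2]
def wray(c,uv):
    d=(np.array(uv)-c["K"][:2,2])/c["K"][0,0]; th=np.hypot(*d); q=np.array([*(d/th*np.sin(th)),np.cos(th)]); return -c["R"].T@c["t"],c["R"].T@q
def wplane(c,uv,z):
    o,d=wray(c,uv); return o+d*(z-o[2])/d[2]
E
python3 - <<'E'
from h import *
c=r.get_calibration("wrist")
xt=np.array([.1115,.9938,0]);yt=np.array([.9938,-.1115,0]);t=np.array([.4198,.1635,.1406])
for a in(-.011,.011):
  for b in(-.0075,.0075): print(a,b,wproj(c,t+a*yt+b*xt))
for n,uv,z in(("cornFL",(563,62),.08),("NL",(271,37),.08),("NR",(274,299),.08),("FR",(547,292),.08),("handle",(438,272),.115),("wingN",(327,265),.105)): print(n,wplane(c,uv,z))
im=cv2.imread("pics/w1.png"); cv2.imwrite("pics/w1c.png",cv2.resize(im[215:315,255:565],None,fx=2.5,fy=2.5,interpolation=cv2.INTER_CUBIC))
E
```

```text
-0.011 -0.0075 [305.2107 308.9969]
-0.011 0.0075 [304.509  280.7659]
0.011 -0.0075 [349.7891 309.0275]
0.011 0.0075 [350.3945 280.787 ]
cornFL [0.5976 0.2842 0.08  ]
NL [0.4009 0.3065 0.08  ]
NR [0.3806 0.1386 0.08  ]
FR [0.5803 0.1167 0.08  ]
handle [0.4819 0.1588 0.115 ]
wingN [0.4198 0.167  0.105 ]
```

View pics/w1c.png

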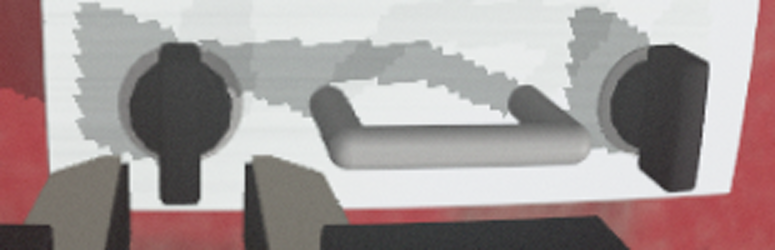

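```bash
echo '[{"d": [-0.0002, -0.0018, 0.02]}, {"d": [0, 0, 0.02]}, {"d": [0, 0, 0.0095]}, {}]' | python3 inch.py .022; echo '[{}, {}, {}, {}]' | python3 inch.py 0 40; python3 go.py .418 .1633 .091 -6.4
```

```text
time_s: 3.15
position: [0.4176, 0.1634, 0.0901]
orientation: [-0.0, 0.745, 0.667, -0.001]
force: [1.4, -0.6, -0.1]
gripper_width: 0.0219
grasp_force: 0.0
time_s: 3.65
position: [0.4183, 0.1634, 0.0917]
orientation: [0.0, 0.746, 0.666, 0.0]
force: [-2.9, 0.5, 5.7]
gripper_width: 0.01
grasp_force: 40.0
t 3.65 p [0.4183 0.1634 0.0917] yaw -6.42 F [-2.9401  0.4753  5.6735] w 0.01
d tool [-0.0002 -0.0003  0.0007] turn -0.0003155644781998035
```

```bash
echo '[{"rz": -0.17}, {"rz": -0.17}, {"rz": -0.17}, {"rz": -0.17}, {"rz": -0.17}, {"rz": -0.17}, {"rz": -0.17}, {"rz": -0.17}]' | python3 inch.py; echo '[{"rz": -0.1}, {"rz": -0.1}, {}]' | python3 inch.py; python3 go.py .418 .1633 .091 83.6; python3 -c "
from h import *; print(r.get_state()['wrist_torque'])"
```

```text
time_s: 4.65
position: [0.4189, 0.1638, 0.0917]
orientation: [0.001, 0.158, 0.987, 0.001]
force: [3.4, 5.9, 1.6]
gripper_width: 0.0095
grasp_force: 40.0
time_s: 5.03
position: [0.4189, 0.164, 0.0917]
orientation: [0.001, 0.061, 0.998, 0.001]
force: [4.0, 6.4, 1.2]
gripper_width: 0.0095
grasp_force: 40.0
t 5.025 p [0.4189 0.164  0.0917] yaw 83.06 F [3.988  6.4124 1.1655] w 0.0095
d tool [ 0.0008 -0.0008  0.0007] turn -0.009415664401282164
[ 1.1187 -0.6175  0.1196]
```

```bash
echo '[{}, {"d": [0, 0, -0.02]}, {"d": [0, 0, -0.03]}, {"rz": 0.18}, {"rz": 0.18}, {"rz": 0.18}, {"rz": 0.18}, {"rz": 0.18}]' | python3 inch.py .022 ; echo '[{"rz": 0.18}, {"rz": 0.18}, {"rz": 0.18}, {"rz": 0.12}, {}]' | python3 inch.py; python3 go.py .5474 .149 .091 -6.4
```

```text
time_s: 6.02
position: [0.4183, 0.1633, 0.1425]
orientation: [0.0, 0.492, 0.871, 0.0]
force: [-0.3, 0.0, 0.4]
gripper_width: 0.0221
grasp_force: 0.0
time_s: 6.65
position: [0.4183, 0.1633, 0.1423]
orientation: [0.0, 0.745, 0.667, 0.0]
force: [0.1, 0.3, 0.1]
gripper_width: 0.0222
grasp_force: 0.0
t 6.65 p [0.4183 0.1633 0.1423] yaw -6.38 F [0.0956 0.2673 0.0568] w 0.0222
d tool [0.0001 0.1298 0.0515] turn 0.00030786270075733313
```

```bash
echo '[{"d": [0, 0.045, 0]}, {"d": [0, 0.045, 0]}, {"d": [0, 0.0395, 0]}, {"d": [0, 0, 0.02]}, {"d": [0, 0, 0.02]}, {"d": [0, 0, 0.011]}, {}]' | python3 inch.py; echo '[{}, {}, {}, {}]' | python3 inch.py 0 40; echo '[{"rz": -0.17}, {"rz": -0.17}, {"rz": -0.17}, {"rz": -0.17}, {"rz": -0.17}, {"rz": -0.17}, {"rz": -0.17}, {"rz": -0.17}]' | python3 inch.py; echo '[{"rz": -0.1}, {"rz": -0.1}, {}]' | python3 inch.py; python3 go.py .5474 .149 .091 83.6
```

```text
time_s: 7.52
position: [0.546, 0.1489, 0.0895]
orientation: [-0.0, 0.745, 0.667, -0.0]
force: [-0.6, 0.1, -0.1]
gripper_width: 0.022
grasp_force: 0.0
time_s: 8.02
position: [0.5473, 0.149, 0.091]
orientation: [0.0, 0.746, 0.666, 0.001]
force: [2.9, -0.7, 6.8]
gripper_width: 0.0097
grasp_force: 39.8
time_s: 9.02
position: [0.5478, 0.1493, 0.0911]
orientation: [0.001, 0.158, 0.987, 0.001]
force: [8.1, 4.1, 4.3]
gripper_width: 0.0096
grasp_force: 39.9
time_s: 9.4
position: [0.5478, 0.1494, 0.0911]
orientation: [0.001, 0.061, 0.998, 0.001]
force: [7.5, 3.2, 3.3]
gripper_width: 0.0098
grasp_force: 39.8
t 9.4 p [0.5478 0.1494 0.0911] yaw 83.06 F [7.4566 3.1982 3.3155] w 0.0098
d tool [ 0.0004 -0.0004  0.0001] turn -0.00947318456362023
```

```bash
echo '[{}, {"d": [0, 0, -0.025]}, {"d": [0, 0, -0.025]}, {"d": [0.0325, 0, 0]}, {"d": [0.0325, 0, 0], "rz": -0.009}, {}]' | python3 inch.py .03; python3 go.py .4829 .1562 .099 83.6
```

```text
time_s: 10.15
position: [0.4809, 0.157, 0.1402]
orientation: [-0.0, 0.056, 0.998, -0.0]
force: [0.5, 0.1, 0.9]
gripper_width: 0.0301
grasp_force: 0.0
t 10.15 p [0.4809 0.157  0.1402] yaw 83.53 F [0.4922 0.0822 0.8799] w 0.0301
d tool [-0.0021 -0.0005  0.0412] turn -0.0012455868627094802
```

```bash
echo '[{"d": [-0.0018, -0.0005, 0.0205]}, {"d": [0, 0, 0.0205]}, {}]' | python3 inch.py ; echo '[{}, {}, {}]' | python3 inch.py 0 20; echo '[{"d": [0, 0.004, -0.0138]}, {"d": [0, 0.0057, -0.0133]}, {"d": [0, 0.0149, -0.0246]}, {"d": [0, 0.0195, -0.0212]}, {}]' | python3 inch.py; python3 go.py .4829 .1562 .099 83.6
```

```text
time_s: 10.52
position: [0.4832, 0.1556, 0.0961]
orientation: [-0.002, 0.057, 0.998, -0.001]
force: [-0.5, -0.4, 1.3]
gripper_width: 0.0298
grasp_force: 0.0
time_s: 10.9
position: [0.4844, 0.1566, 0.0997]
orientation: [0.001, 0.057, 0.998, 0.001]
force: [1.8, 4.9, 0.3]
gripper_width: 0.0091
grasp_force: 20.0
time_s: 11.52
position: [0.4894, 0.2001, 0.1747]
orientation: [0.001, 0.057, 0.998, -0.0]
force: [-6.0, -12.5, 16.9]
gripper_width: 0.0091
grasp_force: 20.0
t 11.525 p [0.4894 0.2001 0.1747] yaw 83.52 F [ -6.0093 -12.5361  16.9228] w 0.0091
d tool [ 0.0017 -0.0443  0.0757] turn -0.0013948554141789415
```

```bash
echo '[{"d": [0, 0.0228, -0.0175]}, {"d": [0, 0.0262, -0.0125]}, {"d": [0, 0.0281, -0.0065]}, {"d": [0, 0.0288, -0.0007]}, {"d": [0, 0.0284, 0.005]}, {"d": [0, 0.0137, 0.0046]}, {}, {}]' | python3 inch.py;python3 go.py .4829 .1562 .099 83.6
```

```text
time_s: 12.52
position: [0.5063, 0.3479, 0.2006]
orientation: [0.001, 0.057, 0.998, 0.001]
force: [3.5, 6.4, 5.6]
gripper_width: 0.0093
grasp_force: 20.0
t 12.525 p [0.5063 0.3479 0.2006] yaw 83.52 F [3.5086 6.4117 5.5578] w 0.0093
d tool [ 0.0018 -0.1934  0.1011] turn -0.0013935799551254568
```

```bash
echo '[{}, {}, {"d": [0, 0, -0.01]}, {"d": [0, 0, -0.025]}, {"d": [0, 0, -0.035]}, {}]' | python3 inch.py .02; python3 go.py .552 -.1 .12 85 ; python3 - <<'E'
from h import *
for n in("top","scene"):
    im=r.camera(n)[:,:,::-1]; cv2.imwrite(f"pics/{n}2.png",im)
t=cv2.imread("pics/top2.png")[190:320,225:435]; s=cv2.imread("pics/scene2.png")[150:310,180:440]
cv2.imwrite("pics/c2.png",cv2.resize(np.vstack([cv2.resize(t,(260,161)),s]),None,fx=1.85,fy=1.85,interpolation=cv2.INTER_CUBIC))
E
```

```text
time_s: 13.28
position: [0.5065, 0.3473, 0.2732]
orientation: [0.002, 0.057, 0.998, 0.001]
force: [0.7, 0.2, 0.3]
gripper_width: 0.0201
grasp_force: 0.0
t 13.275 p [0.5065 0.3473 0.2732] yaw 83.48 F [0.6875 0.2107 0.3313] w 0.0201
d tool [-0.0955 -0.4396  0.1523] turn -0.026600773768141295
```

View pics/c2.png

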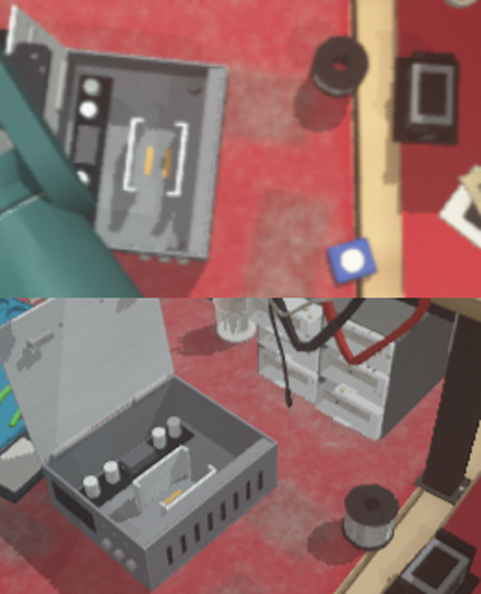

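The panel stands open, with the bay's white lips visible inside the case. On to the module.

```bash
echo '[{"d": [-0.01, -0.055, 0]}, {"d": [-0.012, -0.055, 0]}, {"d": [-0.012, -0.055, 0]}, {"d": [-0.012, -0.055, 0]}, {"d": [-0.012, -0.055, 0.02]}, {"d": [-0.012, -0.055, 0.02]}, {"d": [-0.012, -0.055, 0.03]}, {"d": [-0.0135, -0.0548, 0.03], "rz": -0.027}]' | python3 inch.py>/dev/null; echo '[{"d": [0, 0, 0.03]}, {"d": [0, 0, 0.03]}, {}, {}]' | python3 inch.py .066; python3 go.py .552 -.1 .018 85; python3 - <<'E'
from h import *
for n in("top","wrist"):
    c=r.get_calibration(n); im=r.camera(n)[:,:,::-1]; cv2.imwrite(f"pics/{n}3.png",im)
    if n=="wrist":
        print(wproj(c,(.552,-.1,.048)))
        np.savez("w3.npz",K=c["K"],R=c["R"],t=c["t"])
t=cv2.imread("pics/top3.png")[205:305,230:330]; s=cv2.imread("pics/wrist3.png")[150:400,170:480]
cv2.imwrite("pics/c3.png",np.hstack([cv2.resize(t,(480,480),interpolation=cv2.INTER_CUBIC),cv2.resize(s[:, :166*1+0] if 0 else s,(310,250)).repeat(1,0) if 0 else cv2.copyMakeBorder(s,0,230,0,0,cv2.BORDER_CONSTANT)]))
E
```

```text
time_s: 14.88
position: [0.5507, -0.0984, 0.1118]
orientation: [0.0, 0.043, 0.999, -0.0]
force: [0.7, -0.2, -0.6]
gripper_width: 0.0555
grasp_force: 0.0
t 14.875 p [ 0.5507 -0.0984  0.1118] yaw 85.04 F [ 0.6761 -0.1712 -0.5655] w 0.0555
d tool [-0.0014 -0.0015  0.0938] turn 0.00070312364660019
[326.9724 255.4056]
```

View pics/c3.png

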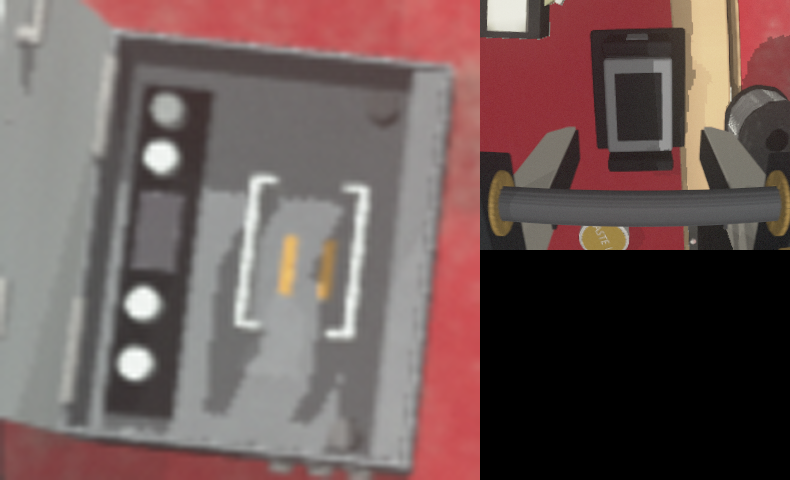

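The bay's white wall tops have corners at (253,178), (370,188), (355,336) and (236,326) in the crop. The module, at wrist pixel (328,254), is where I predicted.

```bash
echo '[{"d": [-0.001, -0.0015, 0.03]}, {"d": [0, 0, 0.03]}, {"d": [0, 0, 0.02]}, {"d": [0, 0, 0.0135]}, {}]' | python3 inch.py .066; python3 go.py .552 -.1 .018 85; python3 - <<'E'
from h import *
t=cv2.imread("pics/top3.png"); hsv=cv2.cvtColor(t,cv2.COLOR_BGR2HSV)
f=lambda x,y:(230+x/4.8,205+y/4.8)
P=np.array([plane("top",f(*p),.053) for p in[(253,178),(370,188),(355,336),(236,326)]])
print(P,P.mean(0),[np.linalg.norm(P[i]-P[i-1]).round(4) for i in range(4)],[np.degrees(np.arctan2(*(P[i]-P[i-1])[[1,0]])).round(2) for i in range(4)])
c=np.array([.4886,.2103]);x=np.array([.1115,.9938]);y=np.array([-.9938,.1115]);d=P.mean(0)[:2]-c;print("bay in case",d@x,d@y)
m=np.zeros(t.shape[:2],np.uint8);roi=t[240:278,276:310].min(2);m[240:278,276:310]=(roi>175)*255
ys,xs=np.nonzero(m);b=cv2.boxPoints(cv2.minAreaRect(np.c_[xs,ys].astype(np.float32)));print(b.tolist(),len(xs),plane("top",b.mean(0),.053))
# rim corners at z .076
Q=np.array([plane("top",f(*p),.076) for p in[(115,33),(452,67),(410,470)]]);print("rim",Q)
E
```

```text
time_s: 15.6
position: [0.5512, -0.1, 0.0171]
orientation: [-0.0, 0.043, 0.999, 0.0]
force: [-0.2, 0.5, 0.2]
gripper_width: 0.066
grasp_force: 0.0
t 15.6 p [ 0.5512 -0.1     0.0171] yaw 85.03 F [-0.2453  0.5197  0.2259] w 0.066
d tool [-0.0008  0.     -0.0009] turn 0.0005537519845510985
[[0.5259 0.2144 0.053 ]
 [0.5206 0.1563 0.053 ]
 [0.4469 0.1637 0.053 ]
 [0.4523 0.2222 0.053 ]] [0.4864 0.1891 0.053 ] [np.float64(0.0741), np.float64(0.0583), np.float64(0.074), np.float64(0.0588)] [np.float64(-6.09), np.float64(-95.26), np.float64(174.28), np.float64(84.82)]
bay in case -0.021270260930460378 -0.00020426302706252683
[[278.3414611816406, 271.92681884765625], [281.7439270019531, 241.30487060546875], [306.4390563964844, 244.04876708984375], [303.0365905761719, 274.67071533203125]] 150 [0.4876 0.1912 0.053 ]
rim [[0.5949 0.2807 0.076 ]
 [0.577  0.1152 0.076 ]
 [0.3801 0.1362 0.076 ]]
```

```bash
echo '[{}, {}, {}, {}]' | python3 inch.py 0 30; echo '[{"d": [0, 0, -0.01]}, {"d": [0, 0, -0.025]}, {"d": [0, 0, -0.035]}, {"d": [0, 0, -0.02]}, {}]' | python3 inch.py;  python3 go.py .46 .04 .013 83.6
```

```text
time_s: 16.1
position: [0.5517, -0.1001, 0.0181]
orientation: [0.0, 0.043, 0.999, -0.0]
force: [-0.8, 0.4, 6.0]
gripper_width: 0.0438
grasp_force: 29.9
time_s: 16.73
position: [0.5519, -0.1002, 0.1087]
orientation: [0.001, 0.043, 0.999, -0.0]
force: [-0.3, -0.5, -1.9]
gripper_width: 0.0435
grasp_force: 29.9
t 16.725 p [ 0.5519 -0.1002  0.1087] yaw 85.03 F [-0.2979 -0.4636 -1.8714] w 0.0435
d tool [0.1039 0.1317 0.0954] turn 0.024918630306520306
```

```bash
echo '[{"d": [0.026, 0.033, 0]}, {"d": [0.026, 0.033, 0]}, {"d": [0.026, 0.033, 0]}, {"d": [0.026, 0.0327, 0], "rz": 0.025}, {"d": [0, 0, 0.04]}, {"d": [0, 0, 0.03]}, {"d": [0, 0, 0.02]}, {"d": [0, 0, 0.004]}]' | python3 inch.py; python3 go.py .46 .04 .0105 83.6; echo '[{"d": [0, 0, 0.002]}, {"d": [0, 0, 0.002]}, {}]' | python3 inch.py; python3 go.py .46 .04 .0105 83.6
```

```text
time_s: 17.73
position: [0.4577, 0.0401, 0.011]
orientation: [-0.002, 0.056, 0.998, -0.0]
force: [-0.7, 0.1, -2.2]
gripper_width: 0.044
grasp_force: 29.9
t 17.725 p [0.4577 0.0401 0.011 ] yaw 83.6 F [-0.7405  0.0871 -2.2415] w 0.044
d tool [-0.0023  0.0001  0.0005] turn -6.435166045282159e-05
time_s: 18.1
position: [0.4596, 0.0402, 0.0101]
orientation: [0.001, 0.056, 0.998, 0.0]
force: [-0.2, -0.3, 1.8]
gripper_width: 0.0439
grasp_force: 29.9
t 18.1 p [0.4596 0.0402 0.0101] yaw 83.6 F [-0.1879 -0.3382  1.8321] w 0.0439
d tool [-0.0004 -0.0001 -0.0004] turn -8.700094210301046e-05
```

```bash
echo '[{}, {}, {}, {"d": [0, 0, -0.01]}, {"d": [0, 0, -0.03]}, {"d": [0, 0, -0.04]}, {"rz": 0.18}, {"rz": 0.18}]' | python3 inch.py .064; echo '[{"rz": 0.18}, {"rz": 0.18}, {"rz": 0.18}, {"rz": 0.18}, {"rz": 0.18}, {"rz": 0.18}, {"rz": 0.131}, {}]' | python3 inch.py .084; python3 go.py .4596 .0402 .0115 -6.4; python3 - <<'E'
from h import *
c=r.get_calibration("wrist"); im=r.camera("wrist")[:,:,::-1]; cv2.imwrite("pics/wrist4.png",im)
x=np.array([.1115,.9938,0]);y=np.array([-.9938,.1115,0]);m=np.array([.4596,.0402,.04])
for a in(-.022,.022):
  for b in(-.032,.032): print("pred",wproj(c,m+a*x+b*y))
np.savez("w4.npz",**c); cv2.imwrite("pics/c4.png",cv2.resize(im[200:420,140:500],None,fx=2,fy=2))
E
```

```text
time_s: 19.1
position: [0.4595, 0.0402, 0.0907]
orientation: [0.001, 0.237, 0.972, 0.0]
force: [-0.1, -0.2, 0.1]
gripper_width: 0.0639
grasp_force: 0.0
time_s: 20.1
position: [0.4593, 0.0402, 0.0901]
orientation: [0.0, 0.745, 0.667, 0.0]
force: [-0.1, 0.7, -0.6]
gripper_width: 0.0838
grasp_force: 0.0
t 20.1 p [0.4593 0.0402 0.0901] yaw -6.37 F [-0.111   0.6587 -0.611 ] w 0.0838
d tool [0.     0.0002 0.0786] turn 0.0004925683312699825
pred [378.3876 294.9292]
pred [277.6388 294.8852]
pred [381.234  227.2424]
pred [274.7083 227.2258]
```

View pics/c4.png

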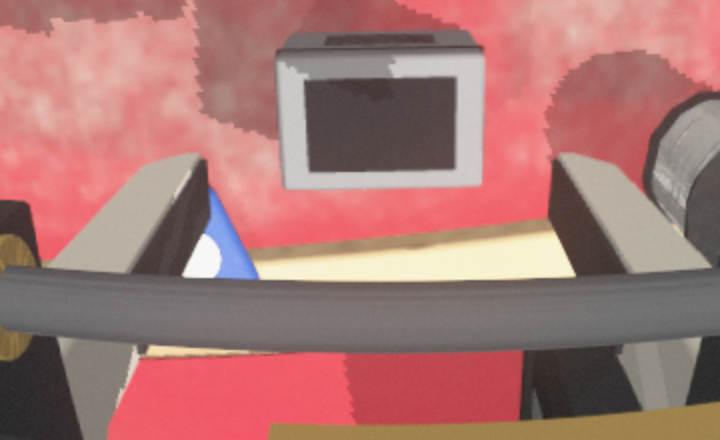

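The module stands upright on the bench, its top face where predicted, between the fingers. I grip it lengthwise.

```bash
echo '[{"d": [0, 0, 0.03]}, {"d": [0, 0, 0.03]}, {"d": [0, 0, 0.0125]}, {"d": [0, 0, 0.005]}, {}]' | python3 inch.py .084; echo '[{}, {}, {}, {}, {}]' | python3 inch.py 0 30; echo '[{"d": [0, 0, -0.01]}, {"d": [0, 0, -0.03]}, {"d": [0, 0, -0.04]}, {"d": [0, 0, -0.04]}, {}, {}]' | python3 inch.py; python3 go.py .4866 .19 .12 -6.4
```

```text
time_s: 20.78
position: [0.4596, 0.0402, 0.0126]
orientation: [0.0, 0.745, 0.667, 0.0]
force: [0.2, -0.5, 0.7]
gripper_width: 0.0838
grasp_force: 0.0
time_s: 21.4
position: [0.4594, 0.0402, 0.0124]
orientation: [0.0, 0.746, 0.666, 0.0]
force: [-2.1, -0.4, 6.4]
gripper_width: 0.0638
grasp_force: 29.9
time_s: 22.15
position: [0.4588, 0.0402, 0.1313]
orientation: [-0.0, 0.746, 0.666, -0.0]
force: [0.2, 0.4, -1.9]
gripper_width: 0.0641
grasp_force: 29.9
t 22.15 p [0.4588 0.0402 0.1313] yaw -6.42 F [ 0.2351  0.4315 -1.9305] w 0.0641
d tool [0.152  0.0109 0.0112] turn -0.00028795964704997346
```

```bash
echo '[{"d": [0.038, 0.0027, 0]}, {"d": [0.038, 0.0027, 0]}, {"d": [0.038, 0.0027, 0]}, {"d": [0.038, 0.0028, 0]}, {"d": [0, 0, 0.015]}, {"d": [0, 0, 0.015]}, {}, {}]' | python3 inch.py; python3 go.py .4866 .19 .0184 -6.4; python3 - <<'E'
from h import *
c=r.get_calibration("wrist"); im=r.camera("wrist")[:,:,::-1]; cv2.imwrite("pics/wrist5.png",im)
x=np.array([.1115,.9938,0]);y=np.array([-.9938,.1115,0]);p=r.get_state()["position"]
m=np.array([*p[:2],p[2]+.028]); b=np.array([.4866,.19,.053])
for a in(-.022,.022):
  for e in(-.032,.032): print("mod",wproj(c,m+a*x+e*y)-[140,200])
for e in(-.037,.037): print("baycorner +x",wproj(c,b+.029*x+e*y)-[140,200])
np.savez("w5.npz",**c); 
w=cv2.resize(im[180:340,200:460],None,fx=2.2,fy=2.2); t=r.camera("top")[:,:,::-1]; cv2.imwrite("pics/top5.png",t)
t=cv2.resize(t[225:285,260:330],None,fx=3.3,fy=3.3,interpolation=cv2.INTER_CUBIC); w[-t.shape[0]:,-t.shape[1]:]=w[-t.shape[0]:,-t.shape[1]:] 
cv2.imwrite("pics/c5.png",cv2.resize(im[120:345,160:500],None,fx=2.2,fy=2.2))
E
```

```text
time_s: 23.15
position: [0.487, 0.1894, 0.1021]
orientation: [0.0, 0.746, 0.666, 0.0]
force: [0.3, 0.7, -2.3]
gripper_width: 0.0637
grasp_force: 29.9
t 23.15 p [0.487  0.1894 0.1021] yaw -6.47 F [ 0.3101  0.73   -2.3344] w 0.0637
d tool [ 0.0006 -0.0005  0.0837] turn -0.0012045825182940284
mod [259.2658 163.1046]
mod [115.3717 163.1049]
mod [267.0557  70.4479]
mod [106.881   70.5999]
baycorner +x [248.7387  15.2344]
baycorner +x [124.401   15.4401]
```

View pics/c5.png

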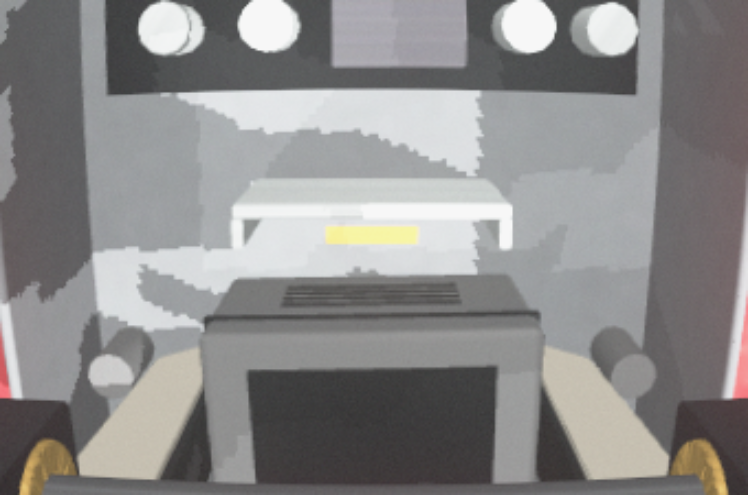

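Module and bay wall are aligned within about 1 mm: both centres are at u≈329. Lowering slowly.

```bash
echo '[{"d": [-0.0003, -0.0004, 0.015]}, {"d": [0, 0, 0.015]}, {"d": [0, 0, 0.01]}, {"d": [0, 0, 0.008]}, {"d": [0, 0, 0.008]}, {"d": [0, 0, 0.004]}, {}]' | python3 inch.py; python3 go.py .4865 .1895 .0184 -6.4
```

```text
time_s: 24.12
position: [0.4865, 0.1898, 0.0418]
orientation: [-0.0, 0.746, 0.666, -0.0]
force: [0.1, -1.9, -1.8]
gripper_width: 0.0639
grasp_force: 29.9
t 24.125 p [0.4865 0.1898 0.0418] yaw -6.42 F [ 0.0962 -1.9284 -1.843 ] w 0.0639
d tool [-0.0003 -0.      0.0234] turn -0.0003053678642270796
```

```bash
echo '[{"d": [-0.0006, 0, 0.005]}, {"d": [0, 0, 0.005]}, {"d": [0, 0, 0.005]}, {"d": [0, 0, 0.004]}, {}]' | python3 inch.py; echo '[{"d": [0, 0, 0.002]}, {"d": [0, 0, 0.0015]}, {"d": [0, 0, 0.001]}, {}, {}]' | python3 inch.py; python3 go.py .4865 .1895 .0184 -6.4
```

```text
time_s: 24.75
position: [0.4864, 0.1892, 0.0226]
orientation: [-0.0, 0.746, 0.666, -0.0]
force: [0.2, 0.5, -1.2]
gripper_width: 0.0639
grasp_force: 29.9
time_s: 25.38
position: [0.4866, 0.1892, 0.0185]
orientation: [0.0, 0.746, 0.666, 0.0]
force: [0.4, -0.3, -1.4]
gripper_width: 0.0639
grasp_force: 29.9
t 25.375 p [0.4866 0.1892 0.0185] yaw -6.42 F [ 0.3755 -0.3482 -1.3769] w 0.0639
d tool [ 0.0003 -0.0001  0.0001] turn -0.00028637980284385023
```

```bash
echo '[{"d": [0, 0, 0.0006]}, {"d": [0, 0, 0.0006]}, {"d": [0, 0, 0.0006]}, {}]' | python3 inch.py; python3 go.py .4865 .1895 .0184 -6.4
```

```text
time_s: 25.88
position: [0.4868, 0.1893, 0.0184]
orientation: [0.0, 0.746, 0.666, 0.0]
force: [-10.6, -3.7, 21.3]
gripper_width: 0.0638
grasp_force: 29.9
t 25.875 p [0.4868 0.1893 0.0184] yaw -6.41 F [-10.646   -3.7013  21.2675] w 0.0638
d tool [ 0.0002 -0.0003  0.    ] turn -0.00021738748195154756
```

```bash
echo '[{"d": [0, 0, -0.0012]}, {}]' | python3 inch.py; echo '[{}, {}, {}, {"d": [0, 0, -0.01]}, {"d": [0, 0, -0.03]}, {"d": [0, 0, -0.04]}, {"d": [0, 0, -0.04]}, {}]' | python3 inch.py .076; echo '[{"d": [-0.05, 0, 0]}, {"d": [-0.05, 0, 0]}, {"d": [-0.05, 0, 0]}, {"d": [-0.05, 0, 0]}, {}]' | python3 inch.py; python3 - <<'E'
from h import *
t=r.camera("top")[:,:,::-1]; cv2.imwrite("pics/top6.png",t); s=r.camera("scene")[:,:,::-1]
a=cv2.resize(t[195:315,235:435],(660,396),interpolation=cv2.INTER_CUBIC)
b=cv2.resize(s[150:290,180:400],(300,191)) 
a[:191,-300:]=b
cv2.imwrite("pics/c6.png",a); print(r.get_state()["time_s"])
E
```

```text
time_s: 26.12
position: [0.4868, 0.1893, 0.0185]
orientation: [0.0, 0.746, 0.666, 0.0]
force: [-3.5, -0.2, 8.5]
gripper_width: 0.0638
grasp_force: 29.9
time_s: 27.12
position: [0.4878, 0.1896, 0.1418]
orientation: [0.001, 0.746, 0.666, 0.003]
force: [0.2, 0.2, -0.4]
gripper_width: 0.0762
grasp_force: 0.0
time_s: 27.75
position: [0.4636, -0.012, 0.1375]
orientation: [0.0, 0.747, 0.665, -0.0]
force: [-0.2, -0.6, 1.1]
gripper_width: 0.076
grasp_force: 0.0
27.85
```

View pics/c6.png

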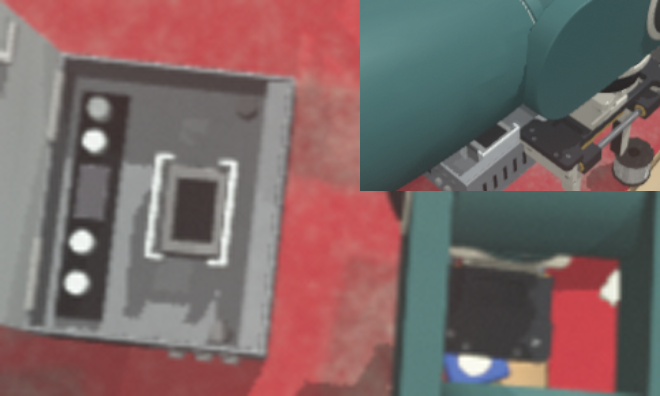

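The top view shows the module centred and level in the bay at about (194,210), below the white wall tops. The panel is open and the gripper is clear.

```bash
python3 -c "
from station import r
print(r.job_done())"
```

```text
the job is handed in; nothing more can be done
None
```

I handed the job in at about 28 s of the 72 s allowed: both fasteners unlocked, the panel standing open past upright, and the module stood on the bench, regripped lengthwise and lowered gently home into the bay. The hand-in returned no verdict; the last pictures show the module seated level in the bay and the gripper clear.

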